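# Hold the white standard square over the port of the colour instrument

### The arm

A 6-joint arm with a two-finger parallel gripper is mounted at the origin on the work surface. World frame = base frame: x ahead of the robot, y to its left, z up, the work surface at z = 0. Lengths are in mm, angles in rad, forces in N, time in s.
With the tool pointing down it reaches from about 275 to 850 mm from the base axis. Payload 19 kg.
Tool frame: the origin (TCP) lies midway between the tips of the shut fingers; the grasp point (between the pads) lies 19 mm behind it; z points along the fingers, y is the direction in which the jaws open and shut (so a half turn about z gives the same grasp; the last joint's range is limited). The gripper opens to 85 mm and grips with 20 to 120 N. Pads are 22 mm wide; open, the fingers measure 114 mm over their backs; the gripper's body (76 mm by 85 mm) begins 54 mm behind the grasp point. The pads swing forward as they close: fully open they stand 13 mm farther back than shut.
Start: joints at [-1.376, 0.15, 1.437, -0, 1.554, -0.134], TCP at [185.645, -544.175, 231.267] pointing down, gripper open.
Joint ranges: [-2.8, 2.8], [-0.68, 2.1], [0.12, 2.68], [-1.39, 4.53], [0.16, 2.79], [-2.81, 2.81]. Speed limits (rad/s): [1.89, 1.89, 2.22, 3.01, 3.01, 3.01].

### API

Orientations are given as a unit quaternion [w, x, y, z].
In Python, from station import robot, let_go, grasp, vision gives the robot as it stands. Calls block until the motion is done:
- robot.move_pose(position, orientation): joint-space move of the TCP to a pose.
- robot.move_l(position, orientation=None, velocity=150, force_limit=None): straight line of the TCP; orientation=None keeps the orientation; velocity is the mean speed in mm/s. With force_limit (N) it stops when the force on the tool has changed by that much, and returns True; else False.
- robot.movej(angles): joint-space move.
- let_go() and grasp(f_grip=None): open the fingers fully, or close them until they stop; f_grip is the grip in N (None keeps the last).
- robot.hold(seconds).
- robot.ik(position, orientation): joint angles nearest the present ones, or None.
- robot.sense(): the state.
- vision.grab_frame(name): name is "scene" or "top"; returns the picture (384x512x3 uint8, red, green, blue); there is no depth.
- vision.camera_model(name): a dict with "fx", "fy", "cx", "cy" (pixels), "pose" (4x4, takes a point from camera to world coordinates). Camera axes: x right, y down, z forward; pixel columns grow to the right and rows downward; lengths in mm; the calibration is good to about 2 mm. A picture is of the moment at which its call begins. camera_model takes no time and is no camera call.
A pose or a line that the arm cannot do raises robot.MotionError and nothing moves.
- robot.close_job(): hands the job in, once; it reports no verdict.
The state is a dict: "time": time; "joint_positions": joint angles; "joint_vel": joint speeds; "tau": joint torques, N m; "tcp_pos": TCP position; "eef_rot": TCP orientation; "wrist_force": force on the tool from outside, world axes, zero at the start; "torque": the same for the moment, N m; "finger_gap": opening from 0.0 (shut) to 1.0 (fully open).
Only numpy, scipy, OpenCV 4.12 (cv2) and the standard library are available. Lean on these libraries where they do the work, as an engineer would, in place of code of your own. Each camera call takes 0.05 s, during which the arm holds its last target. There are 200 camera calls.

### The job

Take the colour instrument's white reading: first pull the sprung shutter of its measuring port out to its stop, where it snaps over and stays, then set the white standard (the square holder with the upright handle) flat over the port and press it into the corner so that it bears firmly on both fences at once. Finish while still holding it pressed there, and leave the other things on the bench as they stand.

Things in the scene. Friction and masses are not known exactly. Their poses are not given: they have to be found in the camera images.
- instrument: White colour instrument fixed on the bench, 240 (its x) by 260 (its y) by 110 mm high; a sloping keypad reaches 160 mm from the origin on the robot's side. Origin: centre of its underside. Its x points to its far side, away from the robot (it is turned up to 0.3 rad either way), y to its left, z up. On the flat top are an aluminium platen with the port and two low fences forming a corner, all smooth.
- port (a point): Centre of the round measuring port (31 mm hole), level with the platen's upper face 110 mm above the bench, at (-20, -20, 110) mm in the instrument's frame, same axes. It looks black while the shutter is shut, white when open. The standard pushed home in the corner is centred on it.
- fence_far: Steel fence bar 10 mm thick, 10 mm high, 100 mm long, screwed onto the platen along the instrument's y. Its working face faces the instrument's -x, 32 mm from the port centre on the +x side, and runs from 58 mm on the -y side to 42 mm on the +y side of it. Origin: mid-length of the foot of that face.
- fence_left: Like bar at right angles to the other, along the instrument's x: its working face faces the instrument's -y, 32 mm from the port centre on the +y side. Origin: mid-length of the foot of that face; the body is turned 90 degrees. The faces meet in an inside corner at (+32, +32) mm from the port centre; the other two sides are open.
- shutter (a joint): Travel (m) of the port shutter: 0 shut, 0.045 out at its stop. It is pulled straight out of the instrument's right side, along the instrument's -y. A spring pulls it shut with up to about 4 N over the first 34 mm; beyond that it snaps over and is held out at the stop with about 3 N by itself. Let go earlier, it springs shut.
- shutter_grip (a point): Grip point of the shutter's upright black thumb tab: 20 mm along the instrument's x, 10 mm along its y, from 93 to 139 mm above the bench; this point is on its centre line 122 mm above the bench and moves with it. A 6 mm rod at 98 mm height joins it to the instrument's right side, 41 mm from the tab's inner face when shut. The space on either side along the instrument's x is clear.
- standard: White standard: square holder 64 by 64 by 14 mm, reference tile underneath, with an upright handle rib on top through its centre: 46 mm long (its x), 12 mm thick (its y), from 14 to 48 mm above the underside. Origin: centre of the underside, z up. 0.15 to 0.27 kg. It lies flat on the mat, turned anyhow; any of its four sides may go against either fence.
- mat: Grey mat, fixed on the bench, 170 (its x) by 280 (its y) by 3 mm, in front of the robot to its right. Origin: centre of its underside. The white standard and the light trap lie on it about 130 mm apart, side by side along y, either way round.
- trap: Bystander on the mat: black light trap, an upright round can 58 mm across and 64 mm high. Origin: centre of its underside.
- jar: Bystander: white sample jar 48 mm across, 50 mm high. Origin: centre of its underside.
- tube_a: Bystander: upright cosmetic tube 32 mm across, 100 mm high, past the far corner of the mat. Origin: centre of its underside.
- tube_b: Bystander: upright cosmetic tube of the same shape, on the robot's left. Origin: centre of its underside.
- cream_pot: Bystander: black cosmetic pot 60 mm across, 34 mm high, left of the instrument. Origin: centre of its underside.
- vial: Bystander: small amber vial 26 mm across, 55 mm high. Origin: centre of its underside.
There are look-alikes about, which are no part of the job. Leave any blue or turquoise look-alike of the standard alone.

How it is judged:
By the outcome, as a careful person would: the job done as asked, in the order asked, and still so for the second after the job is handed in, while the arm keeps its last pose, push and grip.
It also fails if it takes over 67 s, if anything falls off the work surface, if the arm or the gripper's body presses on something with over 40 N, if the wrist force passes 120 N, or if a joint passes its speed limit or range.

## Working session

There is one attempt and no reset: what is moved stays moved. The work goes in short steps, each a Python script; the robot and the scene stay as the last script left them, time stands still between calls to the robot, and variables do not carry over. Pictures are saved under pics/ and viewed, about 8 in all and at most 12, crops included, and the job is handed in when it is done.

```bash
ls; mkdir -p pics; python3 - <<'E'
from station import robot, let_go, grasp, vision
import cv2, numpy as np
for n in ("scene","top"):
    im=vision.grab_frame(n); np.save(f"pics/{n}0.npy",im)
    cv2.imwrite(f"pics/{n}0.png",cv2.resize(im[:,:,::-1],(768,576),interpolation=cv2.INTER_CUBIC))
    m=vision.camera_model(n); print(n,m["fx"],m["fy"],m["cx"],m["cy"]); print(np.round(m["pose"],3))
s=robot.sense(); print({k:np.round(v,3) for k,v in s.items()})
E
```

```text
pics
scene 355.82199117160565 355.82199117160565 254.23375939856768 187.60309908528257
[[-1.520000e-01  7.950000e-01 -5.870000e-01  1.081745e+03]
 [ 9.880000e-01  1.190000e-01 -9.400000e-02  1.140100e+02]
 [-5.000000e-03 -5.940000e-01 -8.040000e-01  9.113000e+02]
 [ 0.000000e+00  0.000000e+00  0.000000e+00  1.000000e+00]]
top 442.0245107354476 442.0245107354476 262.5306020432254 196.8453387277319
[[ 1.700000e-02 -9.780000e-01  2.070000e-01  1.618400e+02]
 [-1.000000e+00 -1.600000e-02  7.000000e-03  7.569000e+00]
 [-3.000000e-03 -2.070000e-01 -9.780000e-01  1.601392e+03]
 [ 0.000000e+00  0.000000e+00  0.000000e+00  1.000000e+00]]
{'time': np.float64(0.1), 'joint_positions': array([-1.376,  0.151,  1.438, -0.   ,  1.554, -0.134]), 'joint_vel': array([ 0.002, -0.002, -0.001,  0.001, -0.002,  0.003]), 'tau': array([ 3.0000e-03, -7.1439e+01, -5.7179e+01, -0.0000e+00,  7.0000e-03,
        0.0000e+00]), 'tcp_pos': array([ 185.597, -544.006,  230.753]), 'eef_rot': array([-0.001,  0.987,  0.164, -0.   ]), 'wrist_force': array([ 0.651, -0.82 ,  1.23 ]), 'torque': array([ 0.047, -0.005, -0.017]), 'finger_gap': np.float64(0.998)}
```

View pics/scene0.png

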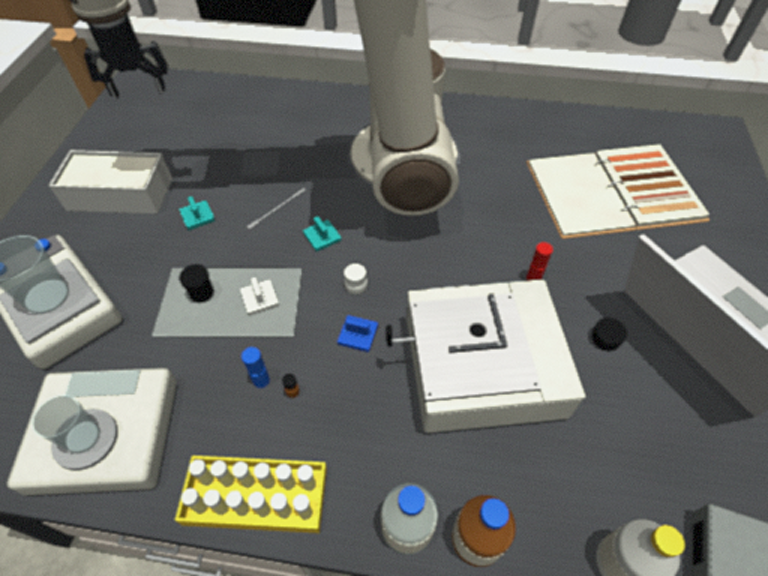

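View pics/top0.png

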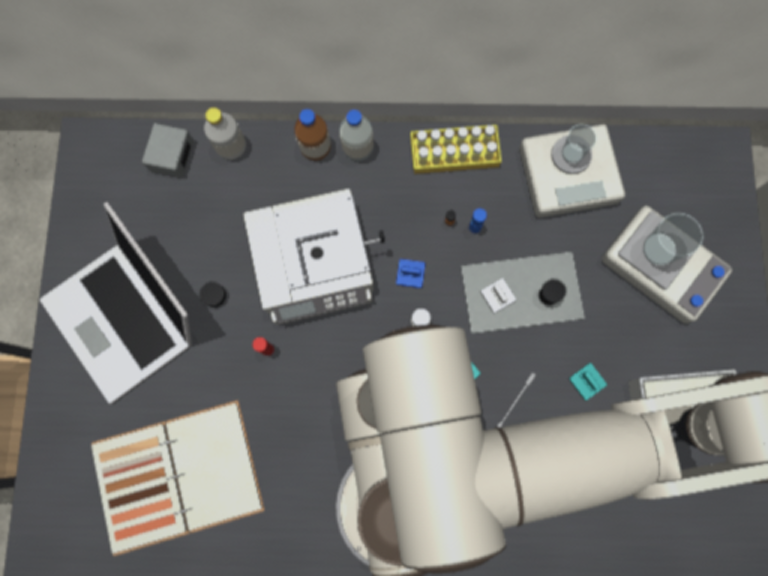

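The two pictures show the white standard on the mat at scene (260,295) / top (498,294). The other candidates are two turquoise ones at scene (197,212) and (321,233), and a blue one at scene (358,333) / top (410,272), which is close to the shutter. The only white one on the mat is the target. The port is at scene (478,330) / top (317,253), and the thumb tab at scene (390,335) / top (380,237).

```bash
cat > h.py <<'E'
import numpy as np, cv2
from station import robot, let_go, grasp, vision
M={n:vision.camera_model(n) for n in("scene","top")}
def ray(n,p):
    m=M[n];P=np.array(m["pose"]);d=P[:3,:3]@np.array([(p[0]-m["cx"])/m["fx"],(p[1]-m["cy"])/m["fy"],1]);return P[:3,3],d/np.linalg.norm(d)
def plane(n,p,z):
    o,d=ray(n,p);return o+d*(z-o[2])/d[2]
def tri(ps,pt):
    (a,u),(b,v)=ray("scene",ps),ray("top",pt)
    s,t=np.linalg.lstsq(np.c_[u,-v],b-a,rcond=None)[0];x,y=a+s*u,b+t*v
    return (x+y)/2,np.linalg.norm(x-y)
def proj(n,X):
    m=M[n];P=np.array(m["pose"]);c=P[:3,:3].T@(np.array(X)-P[:3,3]);return np.array([m["cx"]+m["fx"]*c[0]/c[2],m["cy"]+m["fy"]*c[1]/c[2]])
def crop(im,x0,y0,w,h,k): return cv2.resize(im[y0:y0+h,x0:x0+w,::-1],None,fx=k,fy=k,interpolation=cv2.INTER_CUBIC)
def qdown(a):  # tool down, tool y axis (jaw direction) at world angle a(mod pi)
    # R = Rz(g)*Rx(pi): x->(cos g,sin g), y->(sin g,-cos g)
    g=a+np.pi/2; return [0,np.cos(g/2),np.sin(g/2),0] 
E
python3 - <<'E'
from h import *
S=np.load("pics/scene0.npy");T=np.load("pics/top0.npy")
a=crop(S,250,185,100,75,4);b=crop(T,190,125,100,75,4)
c=crop(S,145,175,66,50,6);d=crop(T,305,168,66,50,6)
cv2.imwrite("pics/c1.png",np.vstack([np.hstack([a,b]),np.hstack([np.pad(c,((0,0),(0,4),(0,0))),np.pad(d,((0,0),(0,4),(0,0)))])]))
E
```

```text
(no output)
```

View pics/c1.png

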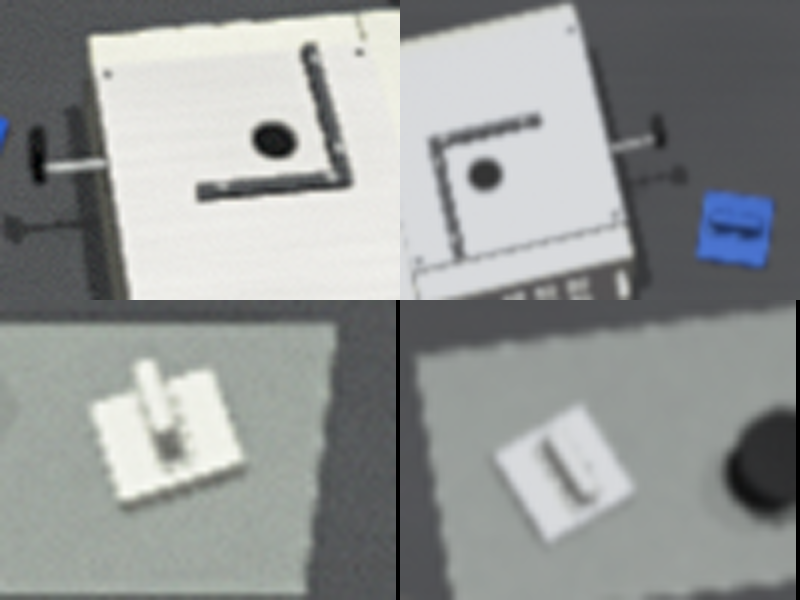

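```bash
cat > meas.py <<'E'
from h import *
def comps(mask,lo,hi):
    n,l,s,c=cv2.connectedComponentsWithStats(mask.astype(np.uint8)); return [(i,s[i],c[i],l==i) for i in range(1,n) if lo<s[i][4]<hi]
def up(im,x0,y0,w,h,k=8):
    return cv2.cvtColor(cv2.resize(im[y0:y0+h,x0:x0+w],None,fx=k,fy=k,interpolation=cv2.INTER_CUBIC),cv2.COLOR_RGB2GRAY)
def full(p,x0,y0,k=8): return (np.array(p)+.5)/k-.5+[x0,y0]
E
python3 - <<'E'
from meas import *
I={"scene":np.load("pics/scene0.npy"),"top":np.load("pics/top0.npy")}
B={"scene":((290,190,52,50),(253,212,22,24),(150,182,58,46)),"top":((193,148,36,48),(246,150,14,18),(318,180,46,40))}
port={};tab={}
for n in I:
    x0,y0,w,h=B[n][0];g=up(I[n],*B[n][0])
    for i,s,c,m in comps(g<120,600,1e9):
        print(n,"dark",s,np.round(full(c,x0,y0),2))
        if s[2]<120: port[n]=full(c,x0,y0)
        else:
            (cc,sz,an)=cv2.minAreaRect(np.argwhere(m)[:,::-1].astype(np.float32)); 
            ap=cv2.approxPolyDP(cv2.findContours(m.astype(np.uint8),0,1)[0][0],10,True)[:,0]
            for p in ap: 
                f=full(p,x0,y0);print("   L",np.round(f,1),np.round(plane(n,f,120),1)[:2])
    x0,y0,w,h=B[n][1];g=up(I[n],*B[n][1])
    for i,s,c,m in comps(g<45,150,1e9): print(n,"tab",s,np.round(full(c,x0,y0),2),"x",[round(v/8+x0,1) for v in(s[0],s[0]+s[2])],"y",[round(v/8+y0,1) for v in(s[1],s[1]+s[3])])
    x0,y0,w,h=B[n][2];g=up(I[n],*B[n][2])
    for i,s,c,m in comps(g>185,3000,1e9):
        m=cv2.morphologyEx(m.astype(np.uint8),cv2.MORPH_CLOSE,np.ones((25,25)))
        r=cv2.minAreaRect(np.argwhere(m)[:,::-1].astype(np.float32)); bx=cv2.boxPoints(r)
        print(n,"std",s); 
        q=np.array([plane(n,full(p,x0,y0),17)[:2] for p in bx]);print(np.round(q,1).tolist(),"ctr",q.mean(0),"sides",np.linalg.norm(q-np.roll(q,-1,0),axis=1),np.degrees(np.arctan2(*(np.roll(q,-1,0)-q)[:,::-1].T)))
print("port",tri(port["scene"],port["top"]),plane("top",port["top"],110),plane("scene",port["scene"],110))
E
```

```text
scene dark [   0    0  131   12 1040] [296.08 190.07]
   L [289.6 190.9] [501.2 118.9]
   L [305.8 189.6] [490.  162.7]
   L [289.6 189.6] [496.6 118.5]
scene dark [   76    51   306   311 15133] [323.48 222.86]
   L [327.7 196.1] [503.  222.8]
   L [325.1 198.9] [513.6 216.1]
   L [333.9 229.3] [604.6 241.6]
   L [328.9 228.1] [602.9 229. ]
   L [309.4 229.9] [615.7 180.2]
   L [305.9 232.1] [623.2 171.8]
   L [300.3 230.8] [621.7 157.5]
   L [299.4 234.4] [632.4 156.1]
   L [336.9 230.8] [607.9 249.2]
   L [335.8 224.1] [588.4 246.1]
   L [332.9 221.7] [582.3 238.6]
   L [333.8 216.2] [565.2 240.5]
   L [329.8 202.1] [522. 229.]
   L [327.1 199.4] [514.5 221.4]
scene dark [ 186  206   87   71 4860] [318.11 219.68]
scene tab [  36   42   31  109 2698] [258.9  223.42] x [np.float64(257.5), np.float64(261.4)] y [np.float64(217.2), np.float64(230.9)]
scene std [   79    22   207   188 23180]
[[475.2, -290.2], [438.3, -232.1], [511.8, -189.6], [546.2, -245.8]] ctr [ 492.89434015 -239.41618727] sides [68.7775077  84.90899699 65.90837958 83.67133519] [ 122.45991384   30.06515983  -58.5539
[... 262 characters left out ...]
 238.5]
   L [203.1 160.1] [602.4 227.4]
top dark [ 115  136   64   60 2986] [210.8  168.22]
top dark [  51  141   40  141 1869] [201.26 174.11]
top tab [ 63  56  19  37 422] [254.64 158.9 ] x [np.float64(253.9), np.float64(256.2)] y [np.float64(157.0), np.float64(161.6)]
top std [   26    46   179   177 15040]
[[513.4, -193.0], [547.7, -246.1], [492.5, -278.7], [458.6, -225.8]] ctr [ 503.05254392 -235.87735825] sides [63.25107548 64.10741842 62.791201   63.82787109] [ -57.16022158 -149.48310941  122.60008368   30.92030161]
port (array([560.06510899, 219.9970061 ,  88.70048388]), np.float64(31.869864095112426)) [554.30149278 232.87670186 110.        ] [575.63503198 201.66091929 110.        ]
```

```bash
python3 - <<'E'
from meas import *
I={"scene":np.load("pics/scene0.npy"),"top":np.load("pics/top0.npy")}
ps,pt=np.array([318.11,219.68]),np.array([210.8,168.22])
p3,e=tri(ps,pt);print("port",p3,e,plane("top",pt,110),plane("scene",ps,110))
# corner outer upper
print("corner outer",tri([336.9,230.8],[197.9,159.0]))
# yaw from right edge of the instrument top (z=110), row/col sub-pixel crossings
def edge(n,pts,thr,axis):
    g=cv2.cvtColor(I[n],cv2.COLOR_RGB2GRAY).astype(float);out=[]
    for a,lo,hi in pts:
        l=g[a,lo:hi] if axis==0 else g[lo:hi,a]
        k=np.where((l[:-1]-thr)*(l[1:]-thr)<0)[0]
        if len(k)==0: continue
        k=k[0];s=lo+k+(thr-l[k])/(l[k+1]-l[k]); out.append((s,a) if axis==0 else (a,s))
    W=np.array([plane(n,p,110)[:2] for p in out]);vx,vy,x,y=cv2.fitLine(W.astype(np.float32),cv2.DIST_HUBER,0,.1,.1).ravel()
    r=np.abs((W-[x,y])@[-vy,vx]); print(n,"edge",len(W),"dir deg",np.degrees(np.arctan2(vy,vx)),"pt",x,y,"res",r.max()); return vx,vy,x,y
edge("top",[(r,225,258) for r in range(132,184)],150,0)   # right side, along inst x
edge("top",[(c,115,150) for c in range(172,230)],150,1)   # far side, along inst y
# fence inner/outer edges in top
# tab: height from top of tab in both views
for n,bx in(("scene",(253,212,22,24)),("top",(246,150,14,18))):
    g=up(I[n],*bx,k=8)
    for t in (40,55,65):
        for i,s,c,m in comps(g<t,150,1e9):
            r=cv2.minAreaRect(np.argwhere(m)[:,::-1].astype(np.float32));print(n,t,s[4],np.round([full(p,*bx[:2]) for p in cv2.boxPoints(r)],1).tolist())
E
```

```text
port [575.96875101 201.01557766 110.43865331] 1.1867406337222492 [576.08335757 200.47415483 110.        ] [575.63293471 201.66027205 110.        ]
corner outer (array([606.69443816, 247.71728059, 117.80013082]), np.float64(3.5295022153914317))
top edge 51 dir deg 14.407061 pt 638.45654 102.630936 res 2.202433886289134
top edge 58 dir deg -75.43337 pt 707.33124 241.66634 res 2.490075866658315
scene 40 2361 [[257.0, 217.0], [260.5, 216.9], [260.7, 230.2], [257.3, 230.2]]
scene 55 775 [[266.6, 212.7], [269.1, 212.1], [270.6, 218.9], [268.2, 219.5]]
scene 55 3303 [[256.7, 216.3], [260.9, 216.3], [261.1, 230.7], [256.9, 230.7]]
scene 55 407 [[267.5, 222.9], [269.0, 220.7], [272.0, 222.7], [270.6, 224.9]]
scene 55 995 [[268.6, 228.1], [272.7, 228.1], [272.7, 235.4], [268.6, 235.4]]
scene 65 3306 [[265.8, 211.6], [271.2, 211.1], [272.4, 223.6], [267.0, 224.1]]
scene 65 3969 [[256.2, 216.0], [261.1, 215.9], [261.6, 231.0], [256.7, 231.2]]
scene 65 2350 [[267.6, 228.2], [273.1, 227.3], [274.5, 235.4], [269.0, 236.3]]
top 40 248 [[254.2, 157.6], [255.4, 157.6], [255.4, 160.8], [254.2, 160.8]]
top 55 1080 [[252.1, 154.3], [254.9, 153.6], [256.6, 161.0], [253.8, 161.7]]
top 65 1665 [[251.4, 153.6], [255.0, 152.8], [257.1, 161.3], [253.5, 162.2]]
```

```bash
python3 - <<'E'
from meas import *
y=np.radians(14.5);X=np.array([np.cos(y),np.sin(y)]);Y=np.array([-X[1],X[0]]);P=np.array([576,201])
f=lambda q:np.round([(q[:2]-P)@X,(q[:2]-P)@Y],1)
print("scene bottom front z93",f(plane("scene",(259,230.7),93)),"scene top rear z139",f(plane("scene",(258.9,216.3),139)))
print("top far edge z139",f(plane("top",(253.5,153.9),139)),"top near edge z93 / z139",f(plane("top",(255.2,161.4),93)),f(plane("top",(255.2,161.4),139)))
print("mid tri",tri((258.9,223.5),(254.4,157.5)), f(tri((258.9,223.5),(254.4,157.5))[0]))
for n,p in(("blue scene",(358/1.5,333/1.5)),): print(n,f(plane("scene",p,20)),plane("scene",p,20))
print(plane("top",(410/1.5,272/1.5),20))
# rib of the standard: darkest/bright lines; project expected rib top corners for check
c=np.array([503,-236.]);a=np.radians(31);u=np.array([np.cos(a),np.sin(a)])
for s in(-23,23): print([np.round(proj(n,[*(c+s*u),51]),1) for n in I] if 0 else [np.round(proj(n,[*(c+s*u),51]),1).tolist() for n in("scene","top")])
o=M
S=[proj("scene",[*(c+s*u),51])for s in(-23,23)]
print("rib px scene crop",[(np.round((p-[145,175])*6+[3,303])).tolist() for p in S],"top crop",[(np.round((proj("top",[*(c+s*u),51])-[305,168])*6+[403,303])).tolist() for s in(-23,23)])
E
```

```text
scene bottom front z93 [   7.  -155.9] scene top rear z139 [  -8.7 -154.7]
top far edge z139 [   6.6 -156.3] top near edge z93 / z139 [  -7.5 -158. ] [ -21.  -155.8]
mid tri (array([614.97602587,  49.49207069, 117.88877579]), np.float64(1.876422719508854)) [  -0.2 -156.4]
blue scene [ -68.9 -206.7] [561.03333309 -16.32266112  20.        ]
[554.65540002 -20.33531501  20.        ]
[[167.5, 185.0], [336.9, 199.6]]
[[171.3, 196.5], [330.1, 188.7]]
rib px scene crop [[138.0, 363.0], [161.0, 432.0]] top crop [[594.0, 493.0], [553.0, 427.0]]
```

```bash
cat >> h.py <<'E'
YAW=np.radians(14.5);XI=np.array([np.cos(YAW),np.sin(YAW)]);YI=np.array([-XI[1],XI[0]]);PORT=np.array([576.,201.])
def W(u,v): return PORT+u*XI+v*YI
def st(t=""):
    s=robot.sense();F=s["wrist_force"];print(t,"t%.1f"%s["time"],"tcp",np.round(s["tcp_pos"],1),"inst",np.round([(s["tcp_pos"][:2]-PORT)@XI,(s["tcp_pos"][:2]-PORT)@YI],1),"F",np.round(F,1),"Finst",np.round([F[:2]@XI,F[:2]@YI],1),"gap",round(float(s["finger_gap"]),3));return s
E
python3 - <<'E'
from h import *
for k in(0,np.pi):
    print(k,robot.ik([*W(0,-156),200],qdown(YAW+k)))
q=min((qdown(YAW),qdown(YAW+np.pi)),key=lambda q:9 if robot.ik([*W(0,-156),200],q) is None else abs(robot.ik([*W(0,-156),200],q)[5]))
robot.move_pose([*W(0,-156),200],q); st("above")
print(robot.move_l([*W(0,-156),105],velocity=120,force_limit=15)); st("down")
grasp(40); s=st("grasped")
cv2.imwrite("pics/g1.png",np.hstack([crop(vision.grab_frame("scene"),240,180,66,75,6),crop(vision.grab_frame("top"),190,125,66,75,6)]))
E
```

```text
0 [-4.37150262e-02  2.49661884e-01  1.38227113e+00 -4.44089210e-16
  1.50965964e+00 -2.96787768e-01]
3.141592653589793 None
above t2.7 tcp [615.1  49.2 200. ] inst [  -0.2 -156.8] F [ 0.  -0.2 -0. ] Finst [-0.1 -0.2] gap 1.004
False
down t3.6 tcp [615.5  50.  105.8] inst [   0.4 -156.1] F [0.6 0.3 0.8] Finst [0.7 0.1] gap 1.001
grasped t4.2 tcp [614.6  49.8 105.2] inst [  -0.5 -156. ] F [-7.  -1.8  7.1] Finst [-7.2 -0. ] gap 0.229
```

View pics/g1.png

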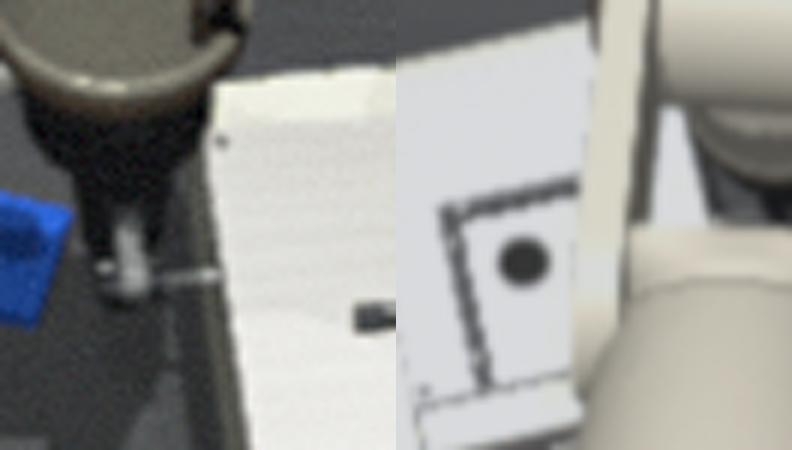

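The fingers hold the tab: the gap is about 19.5 mm on a 20 mm tab, and the rod shows at crop (180,275). The port at crop (523,262) is still black. Next I pull.

```bash
python3 - <<'E'
from h import *
s=robot.sense();p=s["tcp_pos"];z=p[2]
for d in(20,40,48):
    t=W(-0.3,-156-d); print(d,robot.move_l([*t,z],velocity=50,force_limit=20)); st()
robot.hold(.2);st("hold")
let_go();st("open")
robot.move_l([*robot.sense()["tcp_pos"][:2],215],velocity=150); st("up")
cv2.imwrite("pics/g2.png",np.hstack([crop(vision.grab_frame("scene"),230,180,66,75,6),crop(vision.grab_frame("top"),190,125,66,75,6)]))
E
```

```text
20 False
 t4.9 tcp [619.5  30.7 105.3] inst [  -0.6 -175.7] F [-5.   1.5  3.3] Finst [-4.5  2.7] gap 0.226
40 False
 t5.4 tcp [624.6  10.7 105.3] inst [  -0.6 -196.4] F [-4.3 -3.9  2.4] Finst [-5.2 -2.7] gap 0.225
48 True
 t5.7 tcp [625.8   5.6 105.2] inst [  -0.7 -201.6] F [-2.8  4.3  6.6] Finst [-1.6  4.8] gap 0.224
hold t5.9 tcp [625.8   5.7 105.2] inst [  -0.7 -201.6] F [-2.7  4.1  7.2] Finst [-1.6  4.6] gap 0.227
open t6.5 tcp [625.5   5.1 104.5] inst [  -1.1 -202.1] F [ 0.2 -0.8 -0.1] Finst [ 0.  -0.8] gap 1.001
up t7.4 tcp [625.2   5.1 213.9] inst [  -1.4 -201.9] F [-1.1 -0.3 -1.4] Finst [-1.2 -0.1] gap 1.005
```

View pics/g2.png

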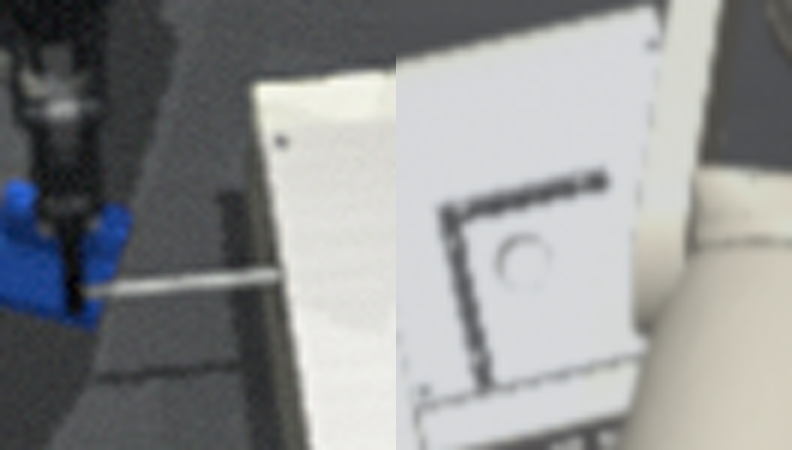

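The shutter tab is out on its long rod at crop (75,300), and the port at crop (523,262) is now white, so the shutter has snapped over and stays out. Next I pick up the standard.

```bash
python3 - <<'E'
from h import *
a=np.radians(31);c=[503,-236]
opt=[]
for k in(0,np.pi):
    j=robot.ik([*c,200],qdown(a+np.pi/2+k)); j2=robot.ik([*W(-12,-12),180],qdown(YAW+np.pi/2+k)); opt.append((j,j2,k)); print(k,j is not None and np.round(j,2),j2 is not None and np.round(j2,2))
ks=[k for j,j2,k in opt if j is not None and j2 is not None]; k=min(ks,key=lambda k:max(abs(o[5]) for o in opt[int(k>0)][:2])); print("k",k); open("k.txt","w").write(str(k))
robot.move_pose([*c,200],qdown(a+np.pi/2+k)); st()
robot.move_l([*c,75],velocity=150)
for n,b in(("scene",(145,165,66,75)),("top",(305,150,66,75))):
    pass
cv2.imwrite("pics/g3.png",np.hstack([crop(vision.grab_frame("scene"),145,165,66,75,6),crop(vision.grab_frame("top"),305,150,66,75,6)]))
E
```

```text
0 [-0.58  0.12  1.53 -0.    1.49 -2.69] [ 0.19  0.22  1.46 -0.    1.46 -1.64]
3.141592653589793 [-0.58  0.12  1.53 -0.    1.49  0.45] [ 0.19  0.22  1.46 -0.    1.46  1.51]
k 3.141592653589793
 t8.5 tcp [ 503.4 -235.5  199.9] inst [-179.5 -404.4] F [-0.6  0.1 -0.3] Finst [-0.6  0.3] gap 1.005
```

View pics/g3.png

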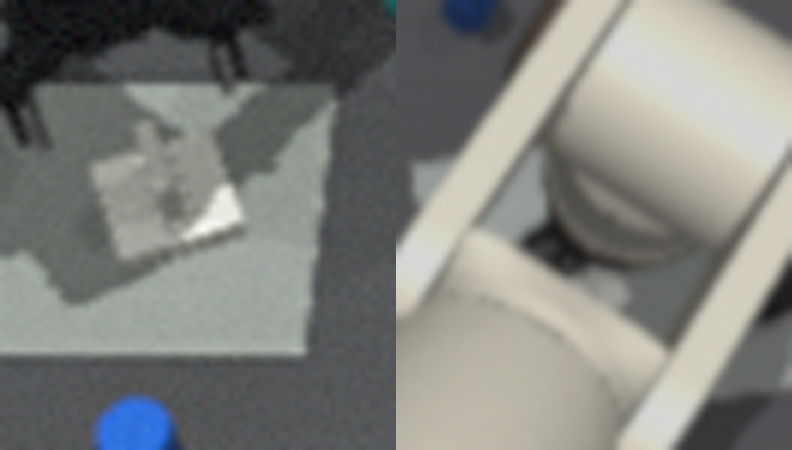

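The open fingertips at crop (35,130) and (235,80) straddle the rib at about (150,150), and their jaw line runs across it. I descend and grasp.

```bash
python3 - <<'E'
from h import *
k=float(open("k.txt").read());c=[503,-236]
print(robot.move_l([*c,23],velocity=100,force_limit=12)); st("down")
grasp(100); s=st("grasp")
p=s["tcp_pos"]
robot.move_l([*p[:2],p[2]+180],velocity=150); st("lift")
t=W(-14,-14); robot.move_pose([*t,190],qdown(YAW+np.pi/2+k)); st("over")
robot.move_l([*t,145],velocity=100); st("low")
cv2.imwrite("pics/g4.png",np.hstack([crop(vision.grab_frame("scene"),275,175,66,75,6),crop(vision.grab_frame("top"),190,125,66,75,6)]))
open("z.txt","w").write(str(p[2]))
E
```

```text
False
down t10.3 tcp [ 503.2 -236.2   23.4] inst [-179.9 -405. ] F [ 0.4 -0.3  1.6] Finst [ 0.4 -0.4] gap 0.999
grasp t11.0 tcp [ 503.1 -236.1   23.3] inst [-180.  -404.9] F [-1.   0.7  5.3] Finst [-0.8  0.9] gap 0.12
lift t12.3 tcp [ 502.8 -235.9  202.4] inst [-180.2 -404.7] F [-0.1 -1.1 -2.4] Finst [-0.4 -1. ] gap 0.119
over t13.9 tcp [566.2 183.1 190. ] inst [-14.  -14.9] F [ 0.3  0.5 -2.9] Finst [0.5 0.4] gap 0.12
low t14.5 tcp [566.2 183.7 145.3] inst [-13.8 -14.2] F [-0.  -0.2 -2. ] Finst [-0.1 -0.2] gap 0.124
```

View pics/g4.png

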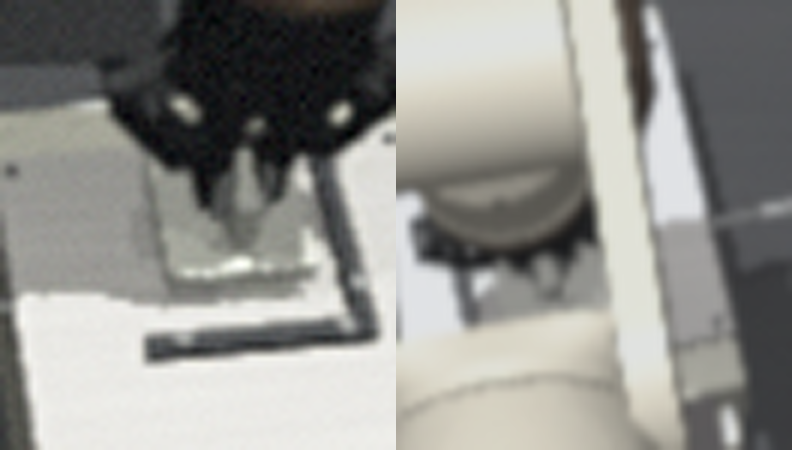

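The standard is held with its sides parallel to both fences, near edge at scene crop y≈270 and fence at y≈340, with clearance to each. I lower it, then press.

```bash
python3 - <<'E'
from h import *
t=W(-14,-14)
print(robot.move_l([*t,126],velocity=25,force_limit=8)); st("touch")
z=robot.sense()["tcp_pos"][2]
p=robot.sense()["tcp_pos"][:2]
print(robot.move_l([*(p+24*XI),z],velocity=25,force_limit=12)); s=st("far")
p=s["tcp_pos"][:2]
print(robot.move_l([*(p+24*YI),z],velocity=25,force_limit=14)); s=st("left")
cv2.imwrite("pics/g5.png",np.hstack([crop(vision.grab_frame("scene"),275,175,66,75,6),crop(vision.grab_frame("top"),190,125,66,75,6)]))
E
```

```text
True
touch t15.2 tcp [565.8 184.  130.3] inst [-14.1 -14. ] F [-2.2 -0.9  5.8] Finst [-2.4 -0.3] gap 0.126
True
far t15.8 tcp [580.2 187.7 130.4] inst [  0.8 -13.9] F [-2.8 -1.6  6.4] Finst [-3.1 -0.8] gap 0.121
True
left t16.5 tcp [576.6 201.6 130.4] inst [0.7 0.5] F [-1.4 -4.3  4.6] Finst [-2.4 -3.8] gap 0.123
```

View pics/g5.png

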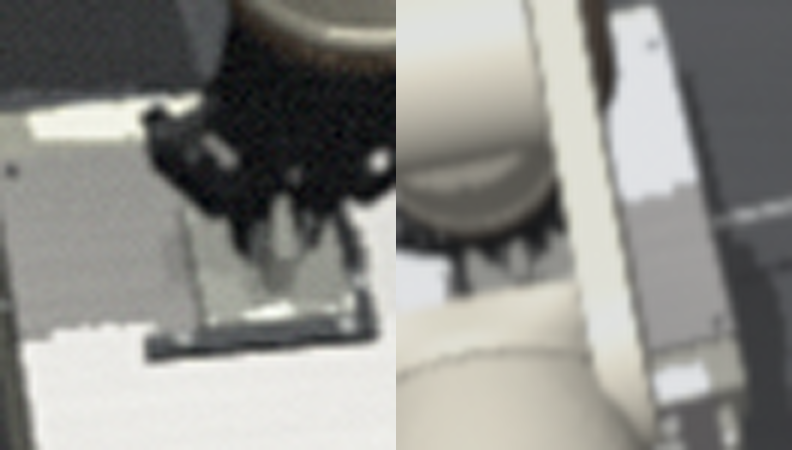

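The standard now sits against both fences: no gap at scene crop y≈320 or at x≈350. It stopped at (0.7, 0.5) mm from the port estimate. The remaining push is only 2–4 N, so I increase it.

```bash
python3 - <<'E'
from h import *
s=robot.sense();p0=np.array(s["tcp_pos"]);u=v=0.
for i in range(24):
    F=s["wrist_force"];fx,fy=-(F[:2]@XI),-(F[:2]@YI)
    if fx>=15 and fy>=15 or max(fx,fy)>30: break
    if fx<15:u+=.4
    if fy<15:v+=.4
    robot.move_l([*(p0[:2]+u*XI+v*YI),p0[2]],velocity=10); robot.hold(.15); s=st(f"{u:.1f} {v:.1f}")
robot.hold(1.0); s=st("settled"); print(np.round(s["torque"],2),np.round(s["eef_rot"],4),np.round(qdown(YAW+np.pi/2+float(open('k.txt').read())),4))
E
```

```text
0.4 0.4 t17.0 tcp [576.7 201.7 130.5] inst [0.9 0.5] F [-4.5 -5.4  6.5] Finst [-5.7 -4.1] gap 0.12
0.8 0.8 t17.4 tcp [576.7 201.7 130.5] inst [0.9 0.5] F [ -8.8 -10.2   8.5] Finst [-11.1  -7.7] gap 0.117
1.2 1.2 t17.8 tcp [576.7 201.8 130.5] inst [0.9 0.6] F [-11.7 -13.5  11.1] Finst [-14.7 -10.2] gap 0.12
1.6 1.6 t18.2 tcp [576.8 201.8 130.6] inst [1.  0.6] F [-14.7 -18.   12.9] Finst [-18.7 -13.8] gap 0.117
1.6 2.0 t18.6 tcp [576.8 201.9 130.6] inst [1.  0.6] F [-13.2 -21.1  13.3] Finst [-18.1 -17.1] gap 0.12
settled t19.6 tcp [576.8 201.9 130.6] inst [1.  0.6] F [-13.1 -22.2  13.4] Finst [-18.2 -18.2] gap 0.122
[-3.44  2.25  0.06] [ 0.0028  0.9921  0.1256 -0.0032] [ 0.     -0.992  -0.1262  0.    ]
```

Both fences carry about 18 N. The arm has sagged roughly 0.3° in tilt under this push, so I compensate to keep the standard flat, then recheck.

```bash
python3 - <<'E'
from h import *
from scipy.spatial.transform import Rotation as R
rq=lambda q:R.from_quat(q,scalar_first=True)
k=float(open('k.txt').read());N=rq(qdown(YAW+np.pi/2+k));s=robot.sense()
err=lambda s:np.round(1e3*(rq(s["eef_rot"])*N.inv()).as_rotvec(),1)
print("tilt mrad",err(s))
E=(rq(s["eef_rot"])*N.inv()).as_rotvec();E[2]=0
# the present command lies (1.6, 2.0) mm beyond the first stop (0.7, 0.5 in the fence frame, z 130.4)
c=W(0.7+1.6,0.5+2.0)
for f in(.5,1.0):
    q=(R.from_rotvec(-f*E)*N).as_quat(scalar_first=True)
    robot.move_l([*c,130.2],q,velocity=5); robot.hold(.3); s=st(f); print(err(s))
robot.hold(.7);s=st("settled");print(err(s),np.round(s["torque"],2))
cv2.imwrite("pics/g6.png",np.hstack([crop(vision.grab_frame("scene"),290,190,50,56,8),crop(vision.grab_frame("top"),190,125,50,56,8)]))
E
```

```text
tilt mrad [-6.3  5.7 -1.1]
0.5 t20.1 tcp [576.8 201.9 130.5] inst [1.  0.6] F [-13.9 -22.1  16. ] Finst [-19.  -17.9] gap 0.12
[-0.7 -0.5 -0.7]
1.0 t20.7 tcp [576.8 201.8 130.4] inst [1.  0.6] F [-13.9 -21.   15.1] Finst [-18.8 -16.8] gap 0.122
[ 2.3 -3.2 -0.7]
settled t21.4 tcp [576.8 201.8 130.4] inst [1.  0.6] F [-14.5 -21.   14.3] Finst [-19.3 -16.7] gap 0.118
[ 2.4 -3.2 -0.8] [-3.62  2.41 -0.  ]
```

View pics/g6.png

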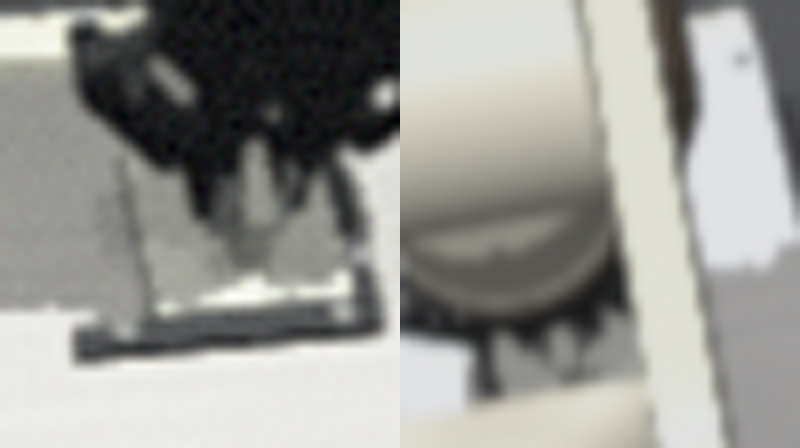

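The standard bears on both fences (scene crop y≈305 and x≈350). Half the correction gave almost zero tilt, so I go back to that, check the whole bench once more and hand in if it is fine.

```bash
python3 - <<'E'
from h import *
from scipy.spatial.transform import Rotation as R
rq=lambda q:R.from_quat(q,scalar_first=True)
k=float(open('k.txt').read());N=rq(qdown(YAW+np.pi/2+k))
q=(R.from_rotvec(-.5e-3*np.array([-6.3,5.7,0]))*N).as_quat(scalar_first=True)
robot.move_l([*W(2.3,2.5),130.2],q,velocity=5); robot.hold(1.0); s=st("settled"); print(np.round(1e3*(rq(s["eef_rot"])*N.inv()).as_rotvec(),1))
cv2.imwrite("pics/g7.png",crop(vision.grab_frame("scene"),90,110,330,200,2.4))
E
```

```text
settled t22.7 tcp [576.8 201.8 130.4] inst [0.9 0.6] F [-15.  -21.8  13.7] Finst [-20.  -17.3] gap 0.122
[-0.8 -0.3 -0.8]
```

View pics/g7.png

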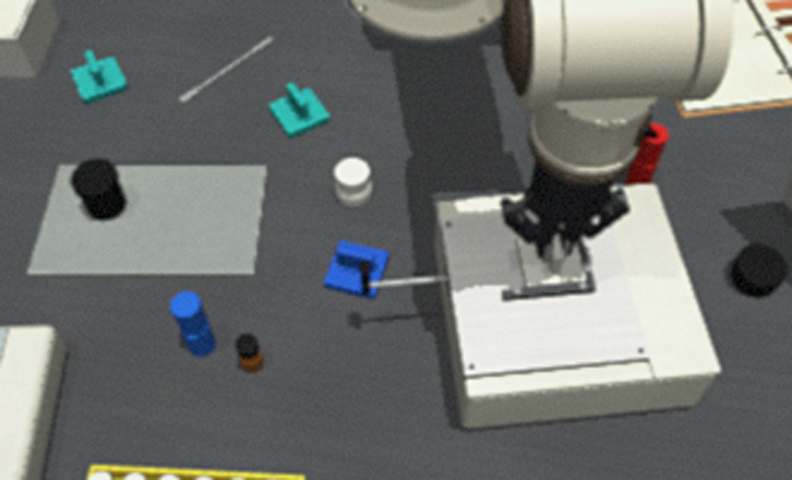

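The shutter tab is still out at crop (367,280). All the bystanders stand where they were: trap (100,190), jar (352,180), tubes, vial, pot and the look-alikes. The standard is in the corner at (555,265), so I hand in.

```bash
python3 -c "
from h import *
st(); robot.close_job()"
```

```text
t22.8 tcp [576.7 201.8 130.4] inst [0.9 0.6] F [-14.9 -22.4  14. ] Finst [-20.  -17.9] gap 0.123
the job is handed in; nothing more can be done
```

I pulled the shutter out to its stop, where it snapped over and stayed. I then set the white standard flat over the port, pressed it into the corner and handed in while still holding it, at 22.8 s.

- **Shutter:** the port turned white after I let go. The tab was still out in the last picture.
- **Press:** the push measured about 20 N on the far fence, 18 N on the left fence and 14 N downward. The tool was tilted less than 1 mrad after I corrected about 8 mrad of arm sag.
- **Position:** the holder stopped within about 1 mm of my measured port centre. Its height agreed with the 110 mm platen.
- **Bench:** the last picture shows the bystanders in view and the look-alikes where they were.
- **Disagreements:**
  - The instrument's far edge came out about 3 mm from its nominal distance.
  - The scene-view outline of the standard was unreliable because the handle biased it, so I used the top view.
  - The tool covered the port at the end, so I did not see directly that the standard was centred on it. The evidence is the contact forces, the position and the picture showing no gap at either fence.

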